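# Open the phone jig, drop in the spacer, hold the screen flush

### The arm

A 6-joint arm with a two-finger parallel gripper is mounted at the origin on a cart in front of the work surface, level with it; the furniture and walls round the work are solid. World frame = base frame: x ahead of the robot, y to its left, z up, the work surface at z = 0. Lengths are in m, angles in rad, forces in N, time in s.
With the tool pointing down it reaches from about 0.25 to 0.775 m from the base axis. Payload 4 kg.
Tool frame: the origin (TCP) lies midway between the tips of the shut fingers; the grasp point (between the pads) lies grip_point_offset behind it (grip_point_offset is the distance from the TCP to the grasp point, in m); z points along the fingers, y is the line along which they close (so a half turn about z gives the same grasp; the last joint's range is limited). The gripper opens to 94 mm and grips with 3 to 60 N. Pads are 16 mm wide; open, the fingers measure 119 mm over their backs; the gripper's body (75 mm by 177 mm) begins 78 mm behind the grasp point.
Start: joints at [1.108, 0.087, 1.371, -0, 1.684, -0.103], TCP at [0.194, 0.515, 0.206] pointing down, gripper open.
Joint ranges: [-3.1, 3.1], [-0.76, 2.03], [0.27, 2.55], [-1.08, 4.22], [0.17, 2.65], [-2.57, 2.57]. Speed limits (rad/s): [2.79, 2.79, 3.14, 3.14, 3.14, 3.14].

### API

Orientations are given as [roll, pitch, yaw] about the fixed x, y, z axes, in that order (R = Rz(yaw) Ry(pitch) Rx(roll)).
In Python, from bench import * gives the robot as it stands. The module is installed in compiled form; this text tells all that it offers.
- The arm moves only by the tool apply_moves, never from a script. Its argument "commands" is a list of rows, each a list of 7 numbers: the turn, a rotation vector about the world's x, y, z in rad, then the shift along the world's x, y, z in m, then the opening in per cent of the stroke, from 0 (shut) to 100 (fully open). In form: [[ax, ay, az, x, y, z, jaw], ...]. A call has exactly 5 rows; each row is the pose to reach, as a shift and turn from the pose commanded when the call began; what a row does not reach only later rows make up. A row lasts 1/10 s, in which the tool goes at most 50 mm and 8.59 degrees, less where a joint would pass 70% of its speed; a pose out of reach is approached as far as the arm can. A call with a gripper value outside its range is refused whole. The fingers move at their own pace and stop on an object; the grip force is fixed at half the most. Time passes only in rows, so rows that repeat a pose let the fingers close, or fill a call up. It gives the time, the measured TCP pose, the force, the opening and the grip force at its end, in the units of the state.
- get_obs(): the state, without advancing time (a new reading comes with each control period).
- snapshot(name): name is "scene" or "side" or "wrist"; returns a dict with "pixels" (384x512x3 uint8, red, green, blue), "vertical_fov" (degrees; the focal length in pixels is half the picture's height over the tangent of half this angle, whatever the lens; pixels are square), "cx", "cy" (the principal point, pixels), "k1" (the pictures are not rectified: a ray, as slopes to the right and down, at radius r is drawn at 1 + k1 r^2 times it, then the intrinsics apply), "rvec" (rotation vector, rad) and "tvec" (3), from world to camera coordinates, as OpenCV has them. Camera axes: x right, y down, z forward; pixel columns grow to the right and rows downward; lengths in m; the calibration is good to about 2 mm. A picture is of the moment at which its call begins. There is no depth.
- close_job(): hands the job in; it is judged then, once.
Trained networks look in the newest picture that a camera, given by its name, has taken for a name from the list of things; names that differ only in an ending like _2 or _b are one class to them, and where a whole thing is asked for, a point or a joint stands for the part that bears it (a point fixed in the world has none). Each returns a list of dicts, best first, with "score" (0 to 1); they miss things now and then, are a little off and sometimes report something else, mostly with a low value. They report only what shows in the picture. A call takes as long as a camera call. They do not tell look-alikes from the thing itself.
- masks_of(camera, query): "mask" (384x512 bool, what is visible of it) and "extent" ([left, top, right, bottom] in pixels, round what is visible of it).
- place_of(camera, query): "pixel" ([column, row] in pixels: a listed point, or the origin of a listed thing).
The state is a dict: "time": time; "joint_positions": joint angles; "qvel": joint speeds; "joint_torque": joint torques, N m; "tool_pos": TCP position; "ee_rot": TCP orientation; "wrist_force": force on the tool from outside, world axes, zero at the start; "wrist_torque": the same for the moment, N m; "width": finger opening in m; "finger_force": force on a finger pad.
Only numpy, scipy, OpenCV 4.12 (cv2) and the standard library are available. Lean on these libraries where they do the work, as an engineer would, in place of code of your own. Each camera call takes 0.05 s, during which the arm holds its last target. There are 200 camera calls.

### The job

On the phone jig, turn the dial until its pointer is on the one long mark, which opens the jaw, then take the metal spacer out of its wooden rack and slide it upright all the way down into the gap between phone and jaw, beside the stop where the gap is wide enough, and let go of it. Then press the phone gently down with the closed fingertips until it is fully down, flush with the jaw and rail tops, and finish while still holding it pressed there: do not let go. Leave the loose reel, tin and tape ring alone.

Things in the scene. Friction and masses are not known exactly. Their poses are not given: they have to be found in the camera images.
- jig: Phone jig fixed to the bench: aluminium base 200 (x) x 190 (y) x 10 mm; origin at the centre of its underside, on the bench; +x away from the robot at yaw 0. In this frame, mm: phone on a sprung grey bed, long side along y, x -66..6, y -74..74; near rail x -80..-68, top z 35; dark steel jaw bar beyond the phone's far edge, 14 thick, y -75..75, top z 35; dial axis at x 72, y 0.
- channel (a point): Point on the floor of the gap (channel) between the phone's far edge (jig x 6 mm) and the jaw face, at jig x 14, y 0, 10 mm above the bench: the middle of the gap when the dial is on its long mark. The gap runs along jig y from -74 to 74 mm; its width in mm is the dial angle / 0.14 rad: 16 mm at the long mark, but 6 mm less at the stop.
- dial_grip (a point): Point on the dial's vertical axis, 52 mm above the bench. The dial has a black bar grip 44 mm long, 10 mm thick, from 36 to 62 mm above the bench, on a disc of 48 mm diameter, on a grey housing of 76 mm diameter. The point's own +x points along the bar to the white pointer end and turns with the dial.
- dial (a joint): Dial angle in rad, 0..2.8, growing clockwise seen from above. The one long white mark is at 2.24, where the pointer points to the jig's -x (towards the robot); short marks stand every 0.28 rad. Stays where it is left (friction 0.06 N m); starts at 0.9 to 1.5. It drives the jaw, 0.14 rad per mm.
- stop_top (a point): Middle (in y) of the steel stop, at its root on the jaw face, 35 mm above the bench. The stop is 30 mm long along jig y (15 mm either side), sticks out 6 mm towards the phone, with a thin top plate up to 38 mm above the bench. It sits at jig y -45 to +45 mm and travels with the jaw. The spacer fits beside it, on the side with more room.
- spacer: Plain aluminium spacer plate, 12 (x) x 36 (y) x 60 mm (z), about 60 g, with a small round dot near its top on both faces; origin at the centre of its underside. Stands upright in the rack; grip it near its top across its 36 mm width (its y). In the jig its y lies along the channel and its underside stands on the channel floor.
- rack: Light wooden rack fixed to the bench, 34 (x) x 64 (y) x 26 mm, origin at the centre of its underside, with one open pocket 16 x 46 mm whose floor is 9 mm above the bench; the spacer stands in it, yaw as the rack.
- phone: Black phone, 148 x 72 x 9 mm, screen up, fixed on the sprung bed of the jig; origin at the centre of its underside.
- phone_top (a point): Centre of the phone's top face, jig x -30, y 0; 41 mm above the bench when free, 35 mm when pressed down flush with the rail and jaw.
- press (a joint): How far the sprung bed with the phone is pressed down, m: 0 free, 0.006 fully down on its stop (flush). Spring 1 N per mm; it takes about 4 N to start and about 10 N to hold it down; it rises again when let go.
- solder_reel: Loose bystander: white solder reel, 52 mm across, 24 mm high; origin at the centre of its underside.
- screw_tin: Loose bystander: round grey tin, 54 mm across, 14 mm high; origin at the centre of its underside.
- tape_ring: Loose bystander: white tape core ring, 38 mm across, 14 mm high; origin at the centre of its underside.
Not all that is in view belongs to the job. Of the things that look like the spacer, the smaller one is meant.

How it is judged:
By the outcome, as a careful person would: the job done as asked, in the order asked, and still so for the second after the job is handed in, while the arm keeps its last pose, push and grip.
It also fails if it takes over 67 s, if anything falls off the work surface, if the arm or the gripper's body presses on something with over 40 N, if the wrist force passes 120 N, or if a joint passes its speed limit or range.

## Working session

There is one attempt and no reset: what is moved stays moved. The work goes in short steps, Python scripts to look and compute and a tool call to move; the robot and the scene stay as the last step left them, time stands still between calls to the robot, and variables do not carry over. Pictures are saved under pics/ and viewed, at most 10 in all, crops included, and the job is handed in when it is done.

Besides the shell and the picture viewer there is one more tool, called after ">>>" as name(argument=value, ...) on one line, values as JSON. apply_moves: Moves the arm, as the interface text tells. Its arguments: {"type":"object","properties":{"commands":{"type":"array"}},"required":["commands"]}

```bash
mkdir -p pics
cat > h.py <<'E'
from bench import *
import numpy as np, cv2
def snap(c,save=None):
    s=snapshot(c)
    if save: cv2.imwrite('pics/'+save,s['pixels'][:,:,::-1])
    return s
def K(s):
    f=192/np.tan(np.radians(s['vertical_fov'])/2)
    return np.array([[f,0,s['cx']],[0,f,s['cy']],[0,0,1]]),np.array([s['k1'],0,0,0,0.])
def ray(s,px):
    k,d=K(s); p=cv2.undistortPoints(np.array([[px]],float),k,d)[0,0]
    R=cv2.Rodrigues(np.array(s['rvec'],float))[0]
    return -R.T@np.array(s['tvec']).ravel(), R.T@np.array([p[0],p[1],1])
def onz(s,px,z):
    o,v=ray(s,px); return o+v*(z-o[2])/v[2]
def proj(s,P):
    k,d=K(s); return cv2.projectPoints(np.array(P,float).reshape(-1,1,3),np.array(s['rvec'],float),np.array(s['tvec'],float),k,d)[0][:,0]
def tri(obs):
    A=np.zeros((3,3));b=np.zeros(3)
    for s,px in obs:
        o,v=ray(s,px);v=v/np.linalg.norm(v);M=np.eye(3)-np.outer(v,v);A+=M;b+=M@o
    return np.linalg.solve(A,b)
E
python3 - <<'E'
from h import *
np.set_printoptions(precision=3,suppress=True)
ims=[]
for c in ['scene','side','wrist']:
    s=snap(c); ims.append(s['pixels'])
    o,v=ray(s,(256,192)); print(c,o,v)
    for q,z in [('jig',0),('dial_grip',.052),('stop_top',.035),('spacer',.009),('rack',0),('phone_top',.041),('channel',.01),('solder_reel',0),('screw_tin',0),('tape_ring',0)]:
        for r in place_of(c,q)[:3]: print(' ',q,round(r['score'],2),np.round(r['pixel']),onz(s,r['pixel'],z))
cv2.imwrite('pics/a.png',ims[0][:,:,::-1]);cv2.imwrite('pics/b.png',ims[1][:,:,::-1])
o=get_obs();print(o)
E
```

```text
scene [ 0.078 -0.645  0.727] [ 0.452  0.634 -0.628]
  jig 0.91 [270. 246.] [ 0.511 -0.103  0.   ]
  dial_grip 0.68 [295. 218.] [ 0.585 -0.101  0.052]
  stop_top 0.51 [279. 244.] [ 0.511 -0.136  0.035]
  spacer 0.74 [168. 169.] [0.434 0.319 0.009]
  spacer 0.7 [158. 155.] [0.439 0.404 0.009]
  rack 0.62 [172. 174.] [0.438 0.301 0.   ]
  phone_top 0.59 [255. 236.] [ 0.475 -0.088  0.041]
  phone_top 0.21 [272. 240.] [ 0.5   -0.121  0.041]
  channel 0.96 [271. 239.] [ 0.518 -0.094  0.01 ]
  solder_reel 0.75 [250. 170.] [0.648 0.186 0.   ]
  screw_tin 0.75 [352. 288.] [ 0.584 -0.306  0.   ]
  tape_ring 0.78 [273. 310.] [ 0.407 -0.254  0.   ]
side [0.196 0.876 0.885] [ 0.271 -0.694 -0.667]
  jig 0.58 [272. 188.] [ 0.51  -0.088  0.   ]
  dial_grip 0.48 [251. 171.] [ 0.593 -0.091  0.052]
  stop_top 0.52 [276. 174.] [ 0.512 -0.129  0.035]
  spacer 0.65 [245. 280.] [0.443 0.323 0.009]
  rack 0.6 [246. 276.] [0.449 0.305 0.   ]
  phone_top 0.65 [280. 185.] [ 0.473 -0.07   0.041]
  channel 0.56 [275. 185.] [ 0.5   -0.093  0.01 ]
  solder_reel 0.8 [203. 232.] [0.643 0.2   0.   ]
  screw_tin 0.61 [275. 148.] [ 0.583 -0.325  0.   ]
  tape_ring 0.39 [312. 168.] [ 0.404 -0.255  0.   ]
wrist [0.127 0.54  0.384] [ 0.23  -0.101 -0.968]
  spacer 0.74 [252. 321.] [0.423 0.416 0.009]
  rack 0.94 [199. 340.] [ 0.437  0.31  -0.   ]
{'time': 1.65, 'joint_positions': array([ 1.108,  0.087,  1.371, -0.   ,  1.684, -0.103]), 'qvel': array([-0.   , -0.001, -0.002, -0.001, -0.001,  0.001]), 'joint_torque': array([ -0.001, -34.004, -30.259,   0.072,   0.024,   0.   ]), 'tool_pos': array([0.194, 0.515, 0.206]), 'ee_rot': array([3.142, 0.   , 2.782]), 'wrist_force': array([-0.086,  0.388, -0.168]), 'wrist_torque': array([0.004, 0.027, 0.026]), 'finger_force': 0.0, 'width': 0.09394442540829423}
```

View pics/a.png

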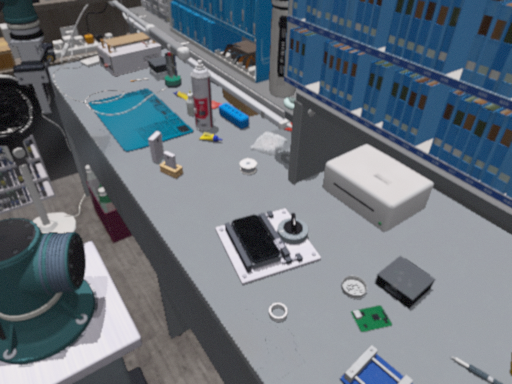

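View pics/b.png

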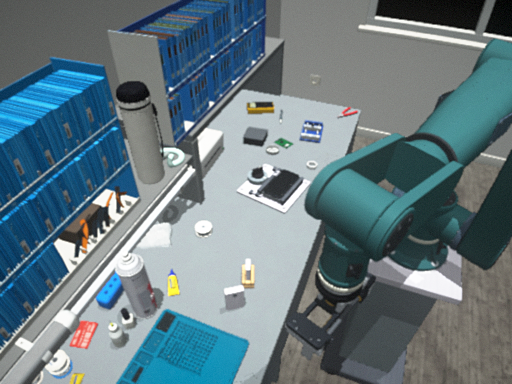

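The spacer candidates in the scene picture are the upright plate in the wooden rack, around (168,160), and a larger plate standing free on the bench, around (156,148). The one in the rack is smaller and matches the description. I'll confirm that in an enlarged crop, together with the jig.

Run:
```python
from h import *
a=cv2.imread('pics/a.png')
c1=cv2.resize(a[120:185,130:205],None,fx=5,fy=5,interpolation=cv2.INTER_CUBIC)
c2=cv2.resize(a[200:285,210:322],None,fx=4,fy=4,interpolation=cv2.INTER_CUBIC)
o=np.zeros((345,800,3),np.uint8)
o[:325,:345]=c1[:,:345]; o[:340,350:798]=c2[:,:448]
cv2.imwrite('pics/c.png',o)
```

```text
(no output)
```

View pics/c.png

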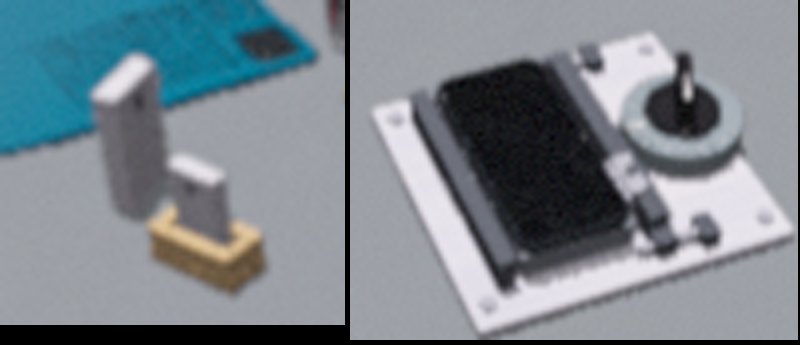

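The crop shows the smaller plate, at about (200,195) in the crop, standing in the wooden rack. The taller, free-standing plate at about (130,130) is the decoy. The stop is a light block at the jig's -y end. Next I'll move over the jig for a close look.

>>> apply_moves(commands=[[0,0,-0.11,0.022,-0.04,0.015,60],[0,0,-0.22,0.044,-0.08,0.03,60],[0,0,-0.34,0.066,-0.12,0.04,60],[0,0,-0.45,0.088,-0.16,0.05,60],[0,0,-0.57,0.11,-0.2,0.06,60]])

```text
time: 2.15
tool_pos: [0.3041, 0.3132, 0.2662]
ee_rot: [3.141, 0.0, 2.208]
wrist_force: [0.8, -0.3, -0.3]
width: 0.0582
finger_force: 0.0
```

>>> apply_moves(commands=[[0,0,-0.11,0.022,-0.04,0.0,60],[0,0,-0.22,0.044,-0.08,0.0,60],[0,0,-0.34,0.066,-0.12,0.01,60],[0,0,-0.45,0.088,-0.16,0.01,60],[0,0,-0.57,0.11,-0.2,0.01,60]])

```text
time: 2.65
tool_pos: [0.4144, 0.1131, 0.2762]
ee_rot: [3.14, -0.0, 1.637]
wrist_force: [0.9, 0.8, -0.7]
width: 0.0565
finger_force: 0.0
```

>>> apply_moves(commands=[[0,0,-0.11,0.022,-0.04,0.0,45],[0,0,-0.22,0.044,-0.08,0.0,45],[0,0,-0.34,0.066,-0.12,0.0,45],[0,0,-0.45,0.088,-0.16,0.0,45],[0,0,-0.57,0.105,-0.195,0.0,45]])

```text
time: 3.15
tool_pos: [0.5194, -0.0825, 0.2753]
ee_rot: [3.141, 0.0, 1.066]
wrist_force: [0.0, 0.4, 1.1]
width: 0.0423
finger_force: 0.0
```

Run:
```python
from h import *
np.set_printoptions(precision=3,suppress=True)
s=snap('wrist','d.png'); print(s['vertical_fov'])
for q,z in [('jig',0),('dial_grip',.052),('stop_top',.035),('phone_top',.041),('channel',.01)]:
    for r in place_of('wrist',q)[:3]: print(' ',q,round(r['score'],2),np.round(r['pixel']),onz(s,r['pixel'],z))
o=get_obs();print(o['time'],o['tool_pos'],o['ee_rot'],o['joint_positions'],o['width'])
im=cv2.imread('pics/d.png');cv2.imwrite('pics/d2.png',cv2.resize(im,(800,600),interpolation=cv2.INTER_CUBIC))
```

```text
71.42598222064284
  jig 0.91 [252. 175.] [ 0.502 -0.089  0.   ]
  dial_grip 0.67 [297. 166.] [ 0.574 -0.102  0.052]
  stop_top 0.53 [268. 202.] [ 0.507 -0.137  0.035]
  channel 0.84 [260. 174.] [ 0.515 -0.092  0.01 ]
3.45 [ 0.518 -0.079  0.276] [ 3.142 -0.     1.073] [-0.26   0.027  1.296  0.     1.818  0.237] 0.04225232724053968
```

View pics/d2.png

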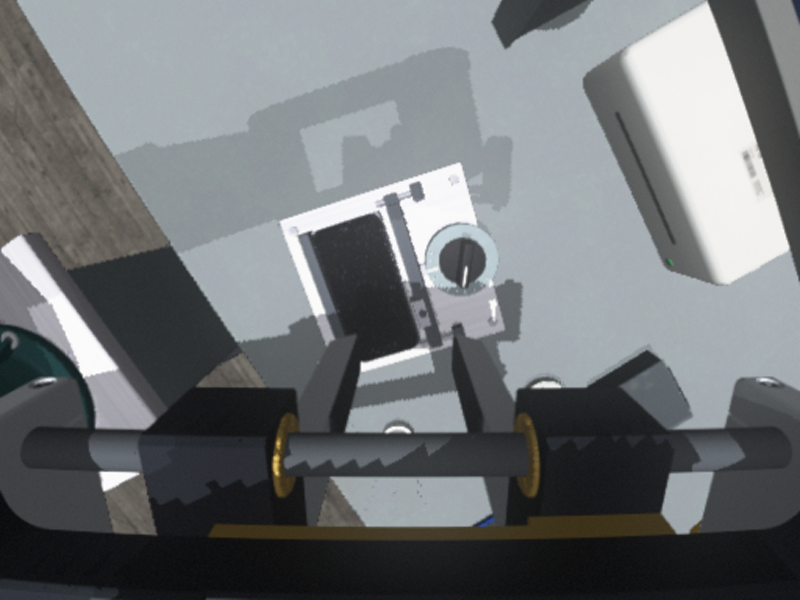

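Run:
```python
from h import *
im=cv2.imread('pics/d.png')[98:243,172:332]
cv2.imwrite('pics/e.png',cv2.resize(im,(640,580),interpolation=cv2.INTER_CUBIC))
```

```text
(no output)
```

View pics/e.png

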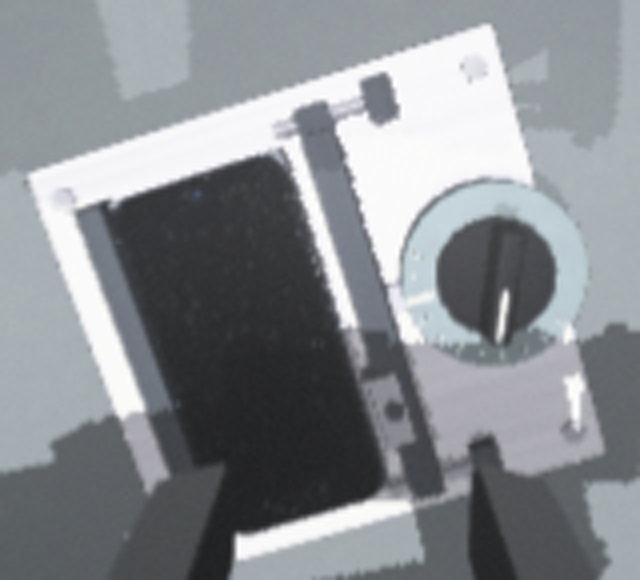

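The crop shows the base corners at (28,180), (490,25) and (605,455), and the long mark at (420,300). The white pointer runs from (507,290) to (500,340), and the stop is at (385,405), at the -y end. I'll convert these to world positions.

Run:
```python
from h import *
np.set_printoptions(precision=4,suppress=True)
s=snap('wrist')
f=lambda x,y,z: onz(s,(172+x/4-.375,98+y/4-.375),z)
A,B,C=f(28,180,.01),f(490,25,.01),f(605,455,.01)
print(A,B,C,np.linalg.norm(A-B),np.linalg.norm(B-C))
y1=np.arctan2(*(B-A)[1::-1]); y2=np.arctan2(*(B-C)[1::-1])-np.pi/2
cen=(A+C)/2; print('yaw',y1,y2,'cen',cen)
yaw=(y1+y2)/2
R=np.array([[np.cos(yaw),-np.sin(yaw)],[np.sin(yaw),np.cos(yaw)]])
print('dial pred',cen[:2]+R@[.072,0])
for p in [(497,272,.030),(500,340,.062),(510,225,.062),(507,290,.062),(385,405,.038),(420,300,.03)]:
    w=f(*p); print(p,w,'jig',R.T@(w[:2]-cen[:2]))
t,b=f(500,340,.062),f(510,225,.062); print('ptr',np.arctan2(*(t-b)[1::-1]))
side=snap('scene'); r=place_of('scene','dial_grip')
```

```text
[0.4214 0.0208 0.01  ] [ 0.6164 -0.0157  0.01  ] [ 0.5797 -0.2009  0.01  ] 0.1983775016754161 0.18884626220990094
yaw -0.18475187369254598 -0.19527715904532417 cen [ 0.5005 -0.0901  0.01  ]
dial pred [ 0.5712 -0.1037]
(497, 272, 0.03) [ 0.5731 -0.1018  0.03  ] jig [0.0735 0.0022]
(500, 340, 0.062) [ 0.5611 -0.119   0.062 ] jig [ 0.0649 -0.0169]
(510, 225, 0.062) [ 0.5836 -0.0821  0.062 ] jig [0.0801 0.0236]
(507, 290, 0.062) [ 0.5719 -0.1032  0.062 ] jig [0.0725 0.0006]
(385, 405, 0.038) [ 0.5085 -0.1272  0.038 ] jig [ 0.0148 -0.0349]
(420, 300, 0.03) [ 0.5407 -0.0972  0.03  ] jig [0.0408 0.0006]
ptr -2.1197485909111053
```

>>> apply_moves(commands=[[0,0,-0.02,0.02,-0.01,-0.03,45],[0,0,-0.05,0.04,-0.018,-0.065,45],[0,0,-0.05,0.053,-0.0245,-0.105,45],[0,0,-0.05,0.053,-0.0245,-0.145,45],[0,0,-0.05,0.053,-0.0245,-0.175,45]])

```text
time: 4.1
tool_pos: [0.5707, -0.1035, 0.0977]
ee_rot: [-3.139, 0.001, 1.023]
wrist_force: [0.5, -0.2, 0.8]
width: 0.0422
finger_force: 0.0
```

Run:
```python
from h import *
np.set_printoptions(precision=4,suppress=True)
o=get_obs();print(o['time'],o['tool_pos'],o['ee_rot'],grip_point_offset)
s=snap('wrist','f.png')
for r in place_of('wrist','dial_grip')[:2]: print(r, onz(s,r['pixel'],.052))
g=o['tool_pos'].copy()
print(proj(s,[[.5715,-.1035,.062],g]))
im=cv2.imread('pics/f.png');cv2.imwrite('pics/f2.png',cv2.resize(im[100:384,100:412],(780,710)[:1]+(600,) if 0 else (659,600)))
```

```text
4.1 [ 0.5707 -0.1035  0.0977] [-3.1389  0.0007  1.0235] 0.0188
{'pixel': [263.0, 206.4], 'score': 0.59} [ 0.5742 -0.1042  0.052 ]
[[259.9265 210.9398]
 [258.8545 227.4279]]
```

View pics/f2.png

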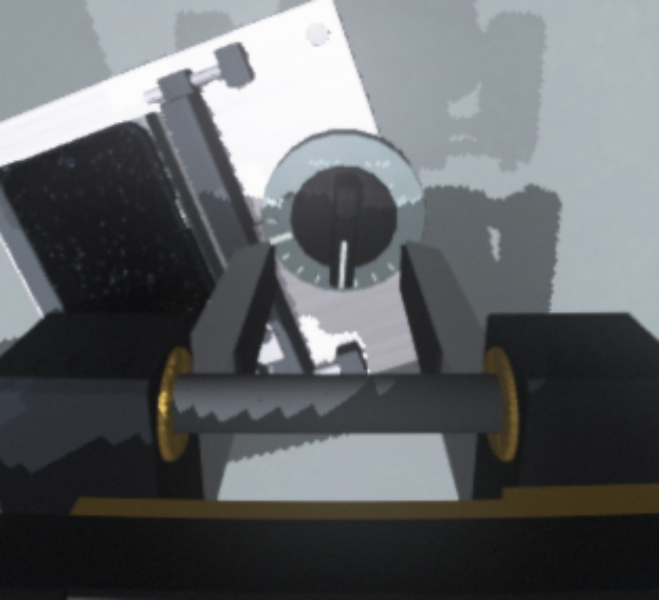

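>>> apply_moves(commands=[[0,0,0,0.003,-0.001,-0.02,45],[0,0,0,0.003,-0.001,-0.04,45],[0,0,0,0.003,-0.001,-0.054,45],[0,0,0,0.003,-0.001,-0.054,0],[0,0,0,0.003,-0.001,-0.054,0]])

```text
time: 4.7
tool_pos: [0.5753, -0.1056, 0.0479]
ee_rot: [3.14, -0.001, 1.022]
wrist_force: [-0.3, -0.2, 0.1]
width: 0.0295
finger_force: 0.0
```

>>> apply_moves(commands=[[0,0,0,0,0,0,0],[0,0,0,0,0,0,0],[0,0,-0.1,0,0,0,0],[0,0,-0.2,0,0,0,0],[0,0,-0.3,0,0,0,0]])

```text
time: 5.2
tool_pos: [0.5736, -0.1049, 0.0478]
ee_rot: [-3.139, 0.001, 0.718]
wrist_force: [-4.1, 1.9, 4.2]
width: 0.0098
finger_force: 30.0
```

>>> apply_moves(commands=[[0,0,-0.1,0,0,0,0],[0,0,-0.2,0,0,0,0],[0,0,-0.3,0,0,0,0],[0,0,-0.4,0,0,0,0],[0,0,-0.5,0,0,0,0]])

```text
time: 5.7
tool_pos: [0.5742, -0.106, 0.0478]
ee_rot: [3.141, 0.001, 0.218]
wrist_force: [-2.6, -0.5, 2.7]
width: 0.0095
finger_force: 30.0
```

>>> apply_moves(commands=[[0,0,-0.1,0,0,0,0],[0,0,-0.2,0,0,0,0],[0,0,-0.3,0,0,0,0],[0,0,-0.41,0,0,0,0],[0,0,-0.41,0,0,0,0]])

```text
time: 6.2
tool_pos: [0.5743, -0.107, 0.0478]
ee_rot: [3.139, 0.0, -0.189]
wrist_force: [-4.8, -3.2, 3.6]
width: 0.0097
finger_force: 30.0
```

Run:
```python
from h import *
np.set_printoptions(precision=4,suppress=True)
o=get_obs();print(o['time'],o['tool_pos'],o['ee_rot'],o['wrist_force'],o['wrist_torque'],o['width'],o['joint_positions'])
```

```text
6.2 [ 0.5743 -0.107   0.0478] [ 3.139   0.     -0.1885] [-4.815  -3.1738  3.6156] [-0.5177  0.9177 -0.0612] 0.0097010826499964 [-0.2798  0.2435  1.5102 -0.0026  1.3877  1.48  ]
```

>>> apply_moves(commands=[[0,0,0,0,0,0,45],[0,0,0,0,0,0,45],[0,0,0,0,0,0.03,45],[0,0,0,0,0,0.075,45],[0,0,0,-0.02,0.02,0.12,45]])

```text
time: 6.7
tool_pos: [0.5568, -0.0876, 0.1642]
ee_rot: [-3.141, 0.0, -0.189]
wrist_force: [0.0, -0.2, 0.1]
width: 0.0415
finger_force: 0.0
```

>>> apply_moves(commands=[[0,0,0.05,-0.02,0.04,0.02,65],[0,0,0.1,-0.03,0.06,0.04,65],[0,0,0.15,-0.03,0.07,0.05,65],[0,0,0.15,-0.03,0.07,0.05,65],[0,0,0.15,-0.03,0.07,0.05,65]])

```text
time: 7.2
tool_pos: [0.526, -0.0167, 0.2134]
ee_rot: [-3.142, -0.0, -0.038]
wrist_force: [-0.5, 0.2, -0.1]
width: 0.0612
finger_force: 0.0
```

Run:
```python
from h import *
np.set_printoptions(precision=4,suppress=True)
s=snap('wrist','g.png'); a=snap('scene')['pixels'][:,:,::-1]
o=get_obs();print(o['time'],o['tool_pos'],o['ee_rot'])
for r in place_of('wrist','stop_top')[:2]: print(r, onz(s,r['pixel'],.035))
for r in place_of('wrist','dial_grip')[:2]: print(r, onz(s,r['pixel'],.052))
P=proj(s,[[.5735,-.106,.03]])[0];print(P)
x0,y0=np.clip(np.round(P-[90,75]),0,[512-180,384-150]).astype(int); print(x0,y0)
im=cv2.imread('pics/g.png')[y0:y0+150,x0:x0+180]
cv2.imwrite('pics/g2.png',cv2.resize(im,(720,600),interpolation=cv2.INTER_CUBIC))
```

```text
7.3 [ 0.5255 -0.0173  0.2123] [-3.1415  0.0024 -0.0391]
{'pixel': [344.6, 183.3], 'score': 0.5} [ 0.5141 -0.133   0.035 ]
{'pixel': [329.2, 140.1], 'score': 0.64} [ 0.5747 -0.1059  0.052 ]
{'pixel': [62.3, 232.3], 'score': 0.39} [0.462  0.2656 0.052 ]
[325.1164 139.9699]
235 65
```

View pics/g2.png

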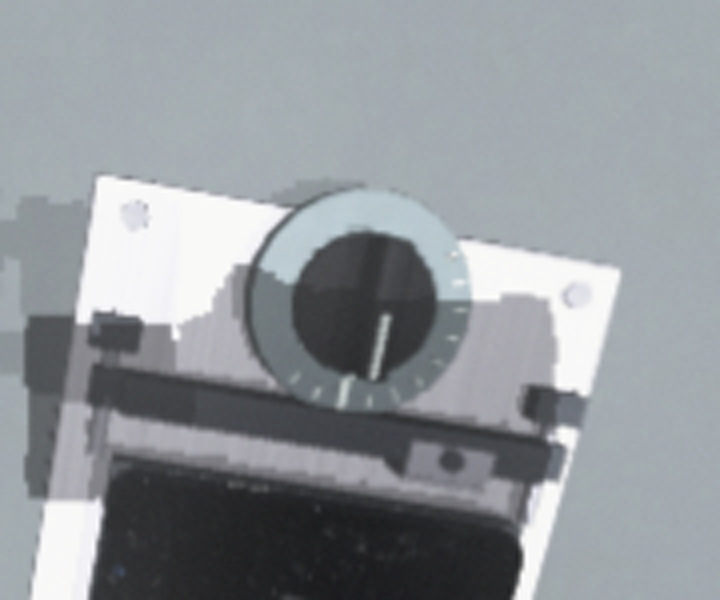

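The pointer runs from (386,318) to (375,378) in the crop and the long mark from (348,378) to (342,405). They look slightly apart because of parallax, so I'll compare the angles.

Run:
```python
from h import *
np.set_printoptions(precision=4,suppress=True)
s=snap('wrist')
f=lambda x,y,z: onz(s,(235+x/4-.375,65+y/4-.375),z)
E1,E2=f(98,178,.01),f(620,268,.01)
yaw=np.arctan2(*(E1-E2)[1::-1])-np.pi/2
mid=(E1+E2)/2; R=np.array([[np.cos(yaw),-np.sin(yaw)],[np.sin(yaw),np.cos(yaw)]])
c=mid[:2]-R@[.1,0]; print('yaw',yaw,'cen',c,np.linalg.norm(E1-E2),'dial',c+R@[.072,0])
J=lambda p:R.T@(f(*p)[:2]-c)*1000
for n,p in dict(p1=(386,318,.062),p2=(375,378,.062),bartop=(380,240,.062),disc=(365,305,.036),m1=(348,378,.03),m2=(342,405,.03),hous=(358,298,.03),jaw1=(108,372,.035),jaw2=(548,442,.035),stopc=(450,463,.038),stL=(404,458,.038),stR=(495,468,.038),phR=(520,535,.041),ph1=(150,475,.041),ph2=(480,522,.041)).items(): print(n,J(p))
```

```text
yaw -0.19599876196922783 cen [ 0.5   -0.092] 0.18671488434048794 dial [ 0.5706 -0.106 ]
p1 [70.9819 -0.4176]
p2 [52.4415 -1.0515]
bartop [93.4323  6.4105]
disc [73.1012  0.2223]
m1 [48.0551 -0.7957]
m2 [38.6737 -0.7152]
hous [74.8251  1.5166]
jaw1 [37.8158 80.1103]
jaw2 [ 38.1309 -72.2239]
stopc [ 26.0812 -39.3247]
stL [ 25.283  -23.3707]
stR [ 26.8364 -55.0496]
phR [  5.7804 -68.2662]
ph1 [ 6.6034 60.8764]
ph2 [  8.1127 -53.3617]
```

Run:
```python
from h import *
np.set_printoptions(precision=4,suppress=True)
s=snap('scene')
L,B,Rr=[onz(s,(130+x/5-.4,120+y/5-.4),0) for x,y in [(152,254),(233,293),(265,268)]]
print(L,B,Rr,np.linalg.norm(L-B),np.linalg.norm(B-Rr),np.arctan2(*(L-B)[1::-1])-np.pi/2,np.arctan2(*(Rr-B)[1::-1]))
```

```text
[0.4154 0.337  0.    ] [0.4392 0.2738 0.    ] [0.4665 0.286  0.    ] 0.06756183667758475 0.029896004593557665 0.3598219684877386 0.4199236064702602
```

>>> apply_moves(commands=[[0,0,0.06,-0.012,0.045,0.0,65],[0,0,0.12,-0.024,0.09,0.0,65],[0,0,0.18,-0.036,0.135,0.0,65],[0,0,0.24,-0.048,0.18,0.0,65],[0,0,0.3,-0.06,0.225,0.0,65]])

```text
time: 8.0
tool_pos: [0.4653, 0.2094, 0.2136]
ee_rot: [3.141, 0.0, 0.263]
wrist_force: [0.9, 0.9, -1.0]
width: 0.0608
finger_force: 0.0
```

>>> apply_moves(commands=[[0,0,0.05,-0.01,0.045,0.0,65],[0,0,0.11,-0.02,0.08,0.0,65],[0,0,0.11,-0.025,0.1,0.0,65],[0,0,0.11,-0.025,0.1,0.0,65],[0,0,0.11,-0.025,0.1,0.0,65]])

```text
time: 8.5
tool_pos: [0.4409, 0.3078, 0.2134]
ee_rot: [3.141, 0.001, 0.372]
wrist_force: [0.0, -0.1, 0.2]
width: 0.0611
finger_force: 0.0
```

Run:
```python
from h import *
np.set_printoptions(precision=4,suppress=True)
s=snap('wrist','i.png')
o=get_obs();print(o['time'],o['tool_pos'],o['ee_rot'])
for q,z in [('spacer',.009),('rack',0)]:
    for r in place_of('wrist',q)[:2]: print(q,r, onz(s,r['pixel'],z))
for q,z in [('spacer',.069),('rack',.026)]:
    for m in masks_of('wrist',q)[:2]: print(q,m['score'],m['extent'])
P=proj(s,[[.441,.3115,.026]])[0];print(P)
x0,y0=np.clip(np.round(P-[64,50]),0,[512-128,384-100]).astype(int); print(x0,y0)
im=cv2.imread('pics/i.png')[y0:y0+100,x0:x0+128]
cv2.imwrite('pics/i2.png',cv2.resize(im,(768,600),interpolation=cv2.INTER_CUBIC))
```

```text
8.55 [0.4412 0.3073 0.2135] [3.1407 0.0006 0.371 ]
spacer {'pixel': [259.1, 174.7], 'score': 0.95} [0.4401 0.308  0.009 ]
spacer {'pixel': [197.8, 146.6], 'score': 0.79} [0.4463 0.4042 0.009 ]
rack {'pixel': [256.8, 174.7], 'score': 0.82} [0.4373 0.3106 0.    ]
spacer 0.76 [167.7, 133.5, 203.9, 180.6]
spacer 0.62 [245.6, 172.3, 276.7, 188.6]
rack 0.78 [236.4, 165.2, 283.8, 188.5]
[256.9879 175.5203]
193 126
```

View pics/i2.png

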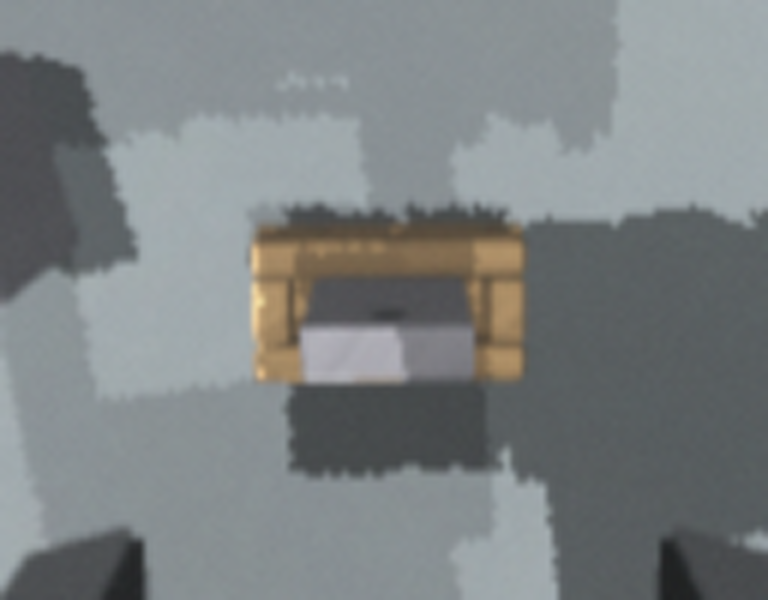

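The spacer's top face spans (302,325) to (473,381) in the crop. It sits in the rack with its dot facing up the picture, and the tool is square to it.

Run:
```python
from h import *
np.set_printoptions(precision=4,suppress=True)
s=snap('wrist')
f=lambda x,y,z: onz(s,(193+x/6-.42,126+y/6-.42),z)
p=[f(x,y,.069) for x,y in [(301,323),(474,323),(474,382),(301,382)]]
print(np.mean(p,0),np.linalg.norm(p[0]-p[1]),np.linalg.norm(p[1]-p[2]))
d=p[3]-p[2];print(np.arctan2(d[1],d[0])-np.pi/2)
r=[f(x,y,.026) for x,y in [(250,240),(524,236),(523,380),(252,382)]];print(np.mean(r,0))
d=r[0]-r[1];print(np.arctan2(d[1],d[0])-np.pi/2)
print(get_obs()['tool_pos'])
```

```text
[0.4391 0.3093 0.069 ] 0.03564668769142619 0.012523801665818632
0.3702069571381328
[0.4392 0.3098 0.026 ]
0.38486778991687176
[0.4413 0.3072 0.2139]
```

>>> apply_moves(commands=[[0,0,0,-0.002,0.002,-0.04,65],[0,0,0,-0.002,0.002,-0.085,65],[0,0,0,-0.002,0.002,-0.125,65],[0,0,0,-0.002,0.002,-0.155,65],[0,0,0,-0.002,0.002,-0.169,65]])

```text
time: 9.3
tool_pos: [0.437, 0.3084, 0.0413]
ee_rot: [3.141, 0.006, 0.371]
wrist_force: [-0.5, -0.4, -0.1]
width: 0.0613
finger_force: 0.0
```

>>> apply_moves(commands=[[0,0,0,0,0,0,65],[0,0,0,0,0,0,0],[0,0,0,0,0,0,0],[0,0,0,0,0,0,0],[0,0,0,0,0,0,0]])

```text
time: 9.8
tool_pos: [0.4399, 0.3107, 0.0466]
ee_rot: [-3.141, -0.003, 0.372]
wrist_force: [0.6, 0.4, 2.7]
width: 0.0356
finger_force: 30.0
```

>>> apply_moves(commands=[[0,0,0,0,0,0.015,0],[0,0,0,0,0,0.04,0],[0,0,0,0,0,0.07,0],[0,0,0,0,0,0.1,0],[0,0,0,0,0,0.12,0]])

```text
time: 10.3
tool_pos: [0.4396, 0.3106, 0.1679]
ee_rot: [-3.141, -0.004, 0.372]
wrist_force: [-0.4, 0.4, -0.4]
width: 0.036
finger_force: 30.0
```

>>> apply_moves(commands=[[0,0,-0.07,0.009,-0.045,0,0],[0,0,-0.14,0.018,-0.09,0,0],[0,0,-0.21,0.027,-0.135,0,0],[0,0,-0.28,0.036,-0.18,0,0],[0,0,-0.35,0.045,-0.225,0,0]])

```text
time: 10.8
tool_pos: [0.484, 0.0835, 0.1654]
ee_rot: [-3.142, -0.001, 0.019]
wrist_force: [0.6, -0.3, -0.5]
width: 0.0359
finger_force: 30.0
```

>>> apply_moves(commands=[[0,0,-0.07,0.009,-0.045,0,0],[0,0,-0.14,0.018,-0.09,0,0],[0,0,-0.213,0.027,-0.13,0,0],[0,0,-0.213,0.033,-0.168,0,0],[0,0,-0.213,0.033,-0.168,-0.03,0]])

```text
time: 11.3
tool_pos: [0.5205, -0.0883, 0.1394]
ee_rot: [3.139, -0.011, -0.197]
wrist_force: [0.4, 1.0, -1.3]
width: 0.0356
finger_force: 30.0
```

Run:
```python
from h import *
np.set_printoptions(precision=4,suppress=True)
s=snap('wrist','k.png')
o=get_obs();print(o['time'],o['tool_pos'],o['ee_rot'],o['width'],o['finger_force'],o['wrist_force'])
for q,z in [('stop_top',.035),('channel',.01),('dial_grip',.052),('jig',0)]:
    for r in place_of('wrist',q)[:2]: print(q,r, onz(s,r['pixel'],z))
P=proj(s,[[.517,-.084,.035]])[0];print(P)
im=cv2.imread('pics/k.png')[100:300,136:376]
cv2.imwrite('pics/k2.png',cv2.resize(im,(720,600),interpolation=cv2.INTER_CUBIC))
```

```text
11.35 [ 0.5155 -0.0849  0.1309] [ 3.1415  0.0043 -0.1954] 0.03604225503602899 29.993165731430054 [-2.217   1.2495 -3.7063]
stop_top {'pixel': [303.5, 189.4], 'score': 0.87} [ 0.5143 -0.1359  0.035 ]
stop_top {'pixel': [267.0, 196.3], 'score': 0.57} [ 0.5145 -0.0953  0.035 ]
channel {'pixel': [265.9, 189.3], 'score': 0.75} [ 0.5166 -0.0951  0.01  ]
dial_grip {'pixel': [267.8, 140.7], 'score': 0.77} [ 0.5744 -0.1071  0.052 ]
jig {'pixel': [265.4, 194.5], 'score': 0.89} [ 0.5079 -0.093   0.    ]
[256.5092 196.0742]
```

View pics/k2.png

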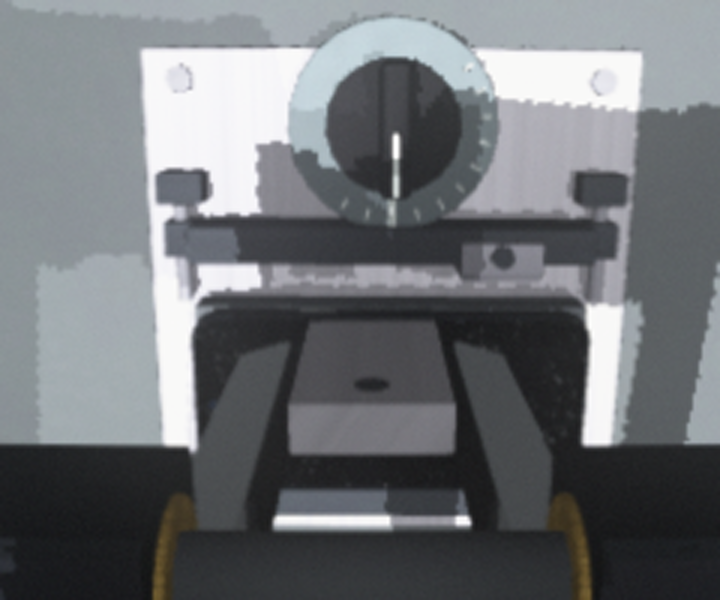

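The picture shows the pointer at (396,165) in line with the long mark at (393,210), and the spacer held square to the jig. The gap lies between rows 263 and 312. Next I'll measure how far the spacer is from it.

Run:
```python
from h import *
np.set_printoptions(precision=4,suppress=True)
for i in range(4):
    s=snap('wrist'); o=get_obs(); print(o['time'],o['tool_pos'],o['ee_rot'])
f=lambda x,y,z: onz(s,(136+x/3-.33,100+y/3-.33),z)
E1,E2=f(142,48,.01),f(640,52,.01)
yaw=np.arctan2(*(E1-E2)[1::-1])-np.pi/2; print('yaw',yaw,np.linalg.norm(E1-E2))
R=np.array([[np.cos(yaw),-np.sin(yaw)],[np.sin(yaw),np.cos(yaw)]])
c=((E1+E2)/2)[:2]-R@[.1,0]; print(c)
J=lambda p:R.T@(f(*p)[:2]-c)*1000
zt=o['tool_pos'][2]
for n,p in dict(mark=(393,205,.03),ptr1=(396,135,.062),ptr2=(396,195,.062),jawL=(180,256,.035),jawM=(350,263,.035),jawfar=(350,222,.035),stL=(462,262,.038),stR=(543,262,.038),phL=(230,310,.041),phR=(550,312,.041),phb=(400,297,.032),
 spTfL=(289,403,zt+.024),spTfR=(455,403,zt+.024),spTbL=(290,455,zt+.024),spTbR=(453,455,zt+.024),spBL=(308,320,zt-.036),spBR=(435,320,zt-.036)).items(): print(n,J(p))
print('tcp',R.T@(o['tool_pos'][:2]-c)*1000)
```

```text
11.6 [ 0.5174 -0.0822  0.1362] [ 3.1415 -0.0019 -0.1899]
11.65 [ 0.5176 -0.0822  0.1364] [ 3.1414 -0.0025 -0.1897]
11.7 [ 0.5176 -0.0822  0.1364] [ 3.1414 -0.0026 -0.1897]
11.75 [ 0.5175 -0.0823  0.1363] [ 3.1414 -0.0024 -0.1898]
yaw -0.19624997640280428 0.18439453391748123
[ 0.4973 -0.0845]
mark [45.0906 -0.7704]
ptr1 [72.3918 -0.5167]
ptr2 [53.4899 -0.7822]
jawL [26.9177 75.7031]
jawM [24.7477 14.5389]
jawfar [39.7001 14.5472]
stL [ 26.1081 -25.3621]
stR [ 26.3197 -54.2762]
phL [ 8.6083 57.2918]
phR [  8.6527 -57.2309]
phb [11.3374 -3.7442]
spTfL [24.4449 23.9736]
spTfR [ 24.687  -10.5863]
spTbL [12.5479 24.0021]
spTbR [ 12.7903 -10.573 ]
spBL [23.714  24.6274]
spBR [ 23.9647 -11.0288]
tcp [19.3888  6.1462]
```

Run:
```python
from h import *
np.set_printoptions(precision=1,suppress=True,linewidth=200)
s=snap('wrist','m.png'); o=get_obs(); print(o['tool_pos'])
k=cv2.imread('pics/k.png',0).astype(float);g=cv2.imread('pics/m.png',0).astype(float)
# spacer is fixed in the camera; jig shift between pictures k and m:
print(cv2.phaseCorrelate(k[112:190,185:345].copy(),g[112:190,185:345].copy(),cv2.createHanningWindow((160,78),cv2.CV_64F)))
print('spacer shift',cv2.phaseCorrelate(k[210:255,225:295].copy(),g[210:255,225:295].copy()))
for c in (215,252): 
    print(c,'k',g[165:215,c-3:c+4].mean(1))
print('spacer col',g[203:258,262:268].mean(1))
print('row bottom',g[212,225:300]);print('row top',g[240,225:300])
```

```text
[ 0.5 -0.1  0.1]
((6.086573336004648, -4.0946549097732685), 0.5163250403730523)
spacer shift ((-0.08480145003112938, 0.5212142356483866), 0.9595200375274179)
215 k [240.3 219.9 145.1  80.3  64.7  63.7  70.4  78.4  80.4  83.   81.4  81.1  84.   86.6  87.   87.1  89.7  96.7 150.6 221.9 239.6 241.  240.7 240.4 240.4 239.9 230.9 188.4 128.6  95.1  67.9  65.3  77.
  80.7  57.9  51.7  51.7  51.1  47.1  47.6  47.   47.6  47.6  47.   47.3  47.9  46.4  45.9  46.6  49.7]
252 k [103.4 108.4 107.6  84.3  55.3  51.   52.6  56.7  57.9  58.   57.   56.3  56.6  56.   56.3  56.3  55.6  56.   63.3  92.6 121.9 125.6 124.6 125.4 126.4 129.7 127.7 123.4 121.4 103.1  66.3  52.   52.1
  56.1  62.   53.1  38.6  35.3  33.4  31.6  33.   45.6  65.9  75.3  75.6  75.9  76.1  75.3  75.4  75.1]
spacer col [ 29.8  28.   29.5  43.   63.5  72.3  74.5  74.8  74.2  74.   75.   74.   75.   74.2  73.5  75.   74.2  73.7  74.3  74.7  74.2  75.   72.3  64.5  54.5  50.8  59.   69.7  74.3  74.8  76.   91.2 111.3
 118.  119.2 119.8 119.7 120.  119.8 119.7 119.5 118.7 118.8 119.  117.8 118.5 118.2 112.   78.7  34.2  26.2  26.7  26.   26.2  27. ]
row bottom [39. 41. 41. 40. 39. 39. 39. 41. 43. 39. 38. 39. 45. 76. 78. 81. 78. 79. 79. 78. 78. 80. 78. 78. 76. 75. 77. 75. 74. 74. 76. 77. 77. 77. 75. 75. 75. 75. 73. 75. 74. 73. 74. 73. 72. 72. 73. 72. 76.
 76. 75. 77. 74. 75. 75. 76. 71. 47. 29. 27. 34. 32. 28. 27. 24. 26. 25. 27. 26. 26. 27. 29. 25. 24. 27.]
row top [ 56.  40.  36.  35.  36.  35.  46. 102. 122. 123. 125. 123. 125. 125. 123. 122. 122. 121. 121. 119. 120. 116. 116. 115. 115. 120. 120. 120. 121. 118. 120. 119. 121. 118. 118. 118. 119. 118. 119.
 121. 121. 119. 122. 120. 119. 118. 118. 119. 122. 122. 121. 122. 122. 122. 121. 121. 120. 120. 120. 120. 119. 117. 103.  41.  24.  25.  26.  26.  28.  44.  67.  73.  71.  73.  71.]
```

Run:
```python
from h import *
np.set_printoptions(precision=2,suppress=True)
s=snap('wrist'); o=get_obs(); t=o['tool_pos'];zt=t[2]; yaw=-.193
R=np.array([[np.cos(yaw),-np.sin(yaw)],[np.sin(yaw),np.cos(yaw)]])
c=np.array([.5,-.09])
J=lambda x,y,z:R.T@(onz(s,(x,y),z)[:2]-c)*1000
for n,p in dict(jawfar=(252,167.5,.035),jaw=(252,183.5,.035),jaw2=(215,183,.035),ph=(252,199.3,.041),ph2=(215,199.3,.041),spB=(260,206.4,zt-.036),spTf=(260,234.3,zt+.024),spTb=(260,251.3,zt+.024),TL=(231.7,243,zt+.024),TR=(287.7,243,zt+.024)).items(): print(n,J(*p))
print('tcp',R.T@(t[:2]-c)*1000,t*1000,o['ee_rot'])
print(proj(s,[[*(c+R@[.026,-.04]),.035]]))
for r in place_of('wrist','stop_top')[:2]: print(J(*r['pixel'],.035),r)
for r in place_of('wrist','dial_grip')[:2]: print(J(*r['pixel'],.052),r)
```

```text
jawfar [42.56 19.45]
jaw [25.23 19.51]
jaw2 [25.66 59.25]
ph [ 9.33 19.4 ]
ph2 [ 9.18 58.89]
spB [19.94 11.02]
spTf [20.56 11.12]
spTb [ 8.88 11.07]
TL [14.56 28.95]
TR [14.68 -6.38]
tcp [15.52 10.73] [517.29 -82.44 135.82] [ 3.14 -0.   -0.19]
[[307.42 183.01]]
[ 19.71 -40.39] {'pixel': [307.5, 188.7], 'score': 0.92}
[78.23 -2.64] {'pixel': [274.3, 133.8], 'score': 0.63}
```

>>> apply_moves(commands=[[0,0,0,0.003,-0.0006,-0.015,0],[0,0,0,0.003,-0.0006,-0.03,0],[0,0,0,0.003,-0.0006,-0.042,0],[0,0,0,0.003,-0.0006,-0.048,0],[0,0,0,0.003,-0.0006,-0.048,0]])

```text
time: 12.45
tool_pos: [0.5186, -0.0832, 0.0847]
ee_rot: [-3.141, 0.004, -0.191]
wrist_force: [0.2, -0.2, -0.3]
width: 0.0358
finger_force: 30.0
```

Run:
```python
from h import *
np.set_printoptions(precision=0,suppress=True,linewidth=220)
for i in range(6): s=snap('wrist')
s=snap('wrist','n.png'); o=get_obs(); print(np.round(o['tool_pos'],4),np.round(o['ee_rot'],4),o['wrist_force'])
g=cv2.imread('pics/n.png',0).astype(float)
for c in (200,215,228,262): print(c,g[150:240,c-2:c+3].mean(1))
im=cv2.imread('pics/n.png')[110:270,160:352];cv2.imwrite('pics/n2.png',cv2.resize(im,(720,600),interpolation=cv2.INTER_CUBIC))
```

```text
[ 1. -0.  0.] [ 3. -0. -0.] [-0. -0. -0.]
200 [248. 248. 248. 248. 248. 248. 248. 248. 247. 243. 230. 195. 182. 166. 161. 159. 154. 140. 137. 138. 146. 163. 197. 235. 245. 246. 241. 219. 186.  91.  64.  64.  63.  65.  67.  69.  69.  71.  69.  69.  68.  68.  68.
  67.  68.  68.  69.  84. 170. 235. 245. 245. 245. 245. 245. 245. 244. 234. 196. 164.  97.  69.  65.  66.  71.  89. 103.  91.  65.  54.  51.  49.  49.  48.  48.  47.  47.  48.  47.  46.  46.  45.  46.  45.  47.  48.
  48.  46.  45.  45.]
215 [248. 243. 209. 157. 147. 146. 146. 146. 145. 146. 145. 144. 144. 144. 143. 143. 143. 143. 142. 142. 142. 141. 141. 141. 141. 140. 140. 137. 119.  77.  63.  61.  61.  60.  63.  67.  68.  67.  67.  66.  66.  65.  65.
  66.  66.  65.  66.  67.  87. 119. 132. 133. 133. 134. 133. 132. 132. 133. 130. 116.  84.  63.  61.  61.  61.  65.  62.  51.  57.  64.  67.  71.  74.  78.  82.  84.  83.  85.  84.  84.  84.  84.  83.  83.  83.  83.
  82.  82.  83.  82.]
228 [246. 245. 232. 158. 142. 142. 141. 141. 141. 141. 140. 140. 140. 139. 140. 139. 139. 138. 138. 138. 137. 137. 136. 136. 137. 136. 135. 134. 119.  82.  60.  57.  56.  57.  59.  63.  63.  62.  63.  62.  62.  61.  61.
  61.  61.  60.  60.  61.  73. 105. 128. 131. 131. 131. 131. 130. 130. 130. 129. 116.  83.  60.  56.  59.  68.  78.  81.  81.  82.  81.  80.  79.  77.  76.  73.  71.  68.  65.  63.  60.  58.  55.  52.  50.  46.  44.
  41.  38.  38.  35.]
262 [ 71.  70.  69.  68.  68.  63.  54.  52.  50.  47.  47.  47.  46.  45.  45.  44.  46.  53.  65.  77.  85.  86.  84.  84.  85.  84.  87.  95. 100. 100.  95.  88.  75.  58.  46.  50.  52.  53.  52.  52.  51.  50.  51.
  50.  51.  50.  50.  51.  59.  91. 123. 126. 127. 127. 126. 125. 112.  87.  78.  77.  77.  77.  78.  77.  76.  78.  77.  77.  76.  77.  77.  77.  78.  77.  76.  71.  55.  38.  36.  44.  62.  76.  77.  78.  94. 114.
 122. 122. 123. 122.]
```

View pics/n2.png

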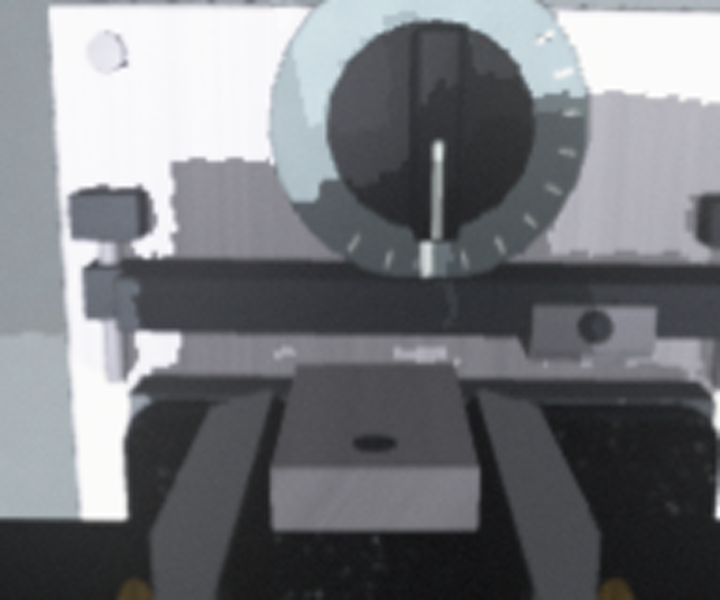

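The pointer is dead on the long mark. The spacer's lower edge, at row 365 of the crop, is just above the phone's far edge and inside the gap, between the jaw at about row 335 and the phone at about row 405.

Run:
```python
from h import *
np.set_printoptions(precision=2,suppress=True)
s=snap('wrist'); o=get_obs(); t=o['tool_pos'];zt=t[2]; yaw=-.193
R=np.array([[np.cos(yaw),-np.sin(yaw)],[np.sin(yaw),np.cos(yaw)]])
c=np.array([.5,-.09])
J=lambda x,y,z:R.T@(onz(s,(x,y),z)[:2]-c)*1000
for n,p in dict(jawfar=(228,179,.035),jaw=(262,198.9,.035),jaw1=(200,198.1,.035),ph=(200,218.2,.041),spB=(262,206.6,zt-.036),spTf=(262,234.3,zt+.024),spTb=(262,251.3,zt+.024),stL=(160+530/3.75,110+330/3.75,.038),stR=(160+657/3.75,110+330/3.75,.038),baseL=(160+50/3.75,112,.01)).items(): print(n,J(*p))
print('tcp',R.T@(t[:2]-c)*1000,t*1000,o['ee_rot'],o['time'])
```

```text
jawfar [43.11 38.62]
jaw [24.9  8.5]
jaw1 [25.51 64.39]
ph [ 8.49 64.01]
spB [22.85  8.63]
spTf [23.7   9.17]
spTb [12.03  9.11]
stL [ 26.66 -26.42]
stR [ 26.71 -56.72]
baseL [101.48  91.03]
tcp [18.6  10.16] [520.2  -83.6   87.46] [ 3.14 -0.   -0.19] 12.85
```

>>> apply_moves(commands=[[0,0,0,0,0,-0.005,0],[0,0,0,0,0,-0.01,0],[0,0,0,0,0,-0.014,0],[0,0,0,0,0,-0.018,0],[0,0,0,0,0,-0.02,0]])

```text
time: 13.35
tool_pos: [0.5194, -0.0834, 0.066]
ee_rot: [3.142, 0.001, -0.191]
wrist_force: [-0.5, 0.1, -0.2]
width: 0.0359
finger_force: 30.0
```

>>> apply_moves(commands=[[0,0,0,0,0,-0.004,0],[0,0,0,0,0,-0.008,0],[0,0,0,0,0,-0.012,0],[0,0,0,0,0,-0.015,0],[0,0,0,0,0,-0.018,0]])

```text
time: 13.85
tool_pos: [0.5198, -0.0835, 0.0485]
ee_rot: [3.142, 0.0, -0.191]
wrist_force: [-0.1, 0.2, 0.2]
width: 0.0357
finger_force: 30.0
```

>>> apply_moves(commands=[[0,0,0,0,0,-0.001,0],[0,0,0,0,0,-0.002,0],[0,0,0,0,0,-0.003,0],[0,0,0,0,0,-0.003,0],[0,0,0,0,0,-0.003,0]])

```text
time: 14.35
tool_pos: [0.5202, -0.0835, 0.0476]
ee_rot: [3.141, -0.001, -0.191]
wrist_force: [-3.0, -0.2, 7.0]
width: 0.0358
finger_force: 30.0
```

>>> apply_moves(commands=[[0,0,0,0,0,0.001,0],[0,0,0,0,0,0.002,55],[0,0,0,0,0,0.002,55],[0,0,0,0,0,0.002,55],[0,0,0,0,0,0.004,55]])

```text
time: 14.85
tool_pos: [0.5195, -0.0834, 0.0493]
ee_rot: [3.142, 0.001, -0.191]
wrist_force: [-0.0, 0.4, -0.2]
width: 0.0517
finger_force: 0.0
```

>>> apply_moves(commands=[[0,0,0,0,0,0.01,55],[0,0,0,0,0,0.03,55],[0,0,0,0,0,0.05,55],[0,0,0,-0.02,0.0,0.08,55],[0,0,0,-0.043,0.008,0.08,55]])

```text
time: 15.35
tool_pos: [0.4798, -0.0768, 0.1354]
ee_rot: [3.14, -0.01, -0.192]
wrist_force: [0.3, -0.2, -0.3]
width: 0.0517
finger_force: 0.0
```

Run:
```python
from h import *
np.set_printoptions(precision=2,suppress=True,linewidth=220)
for i in range(5): s=snap('wrist')
s=snap('wrist','p.png'); o=get_obs(); t=o['tool_pos']; yaw=-.193
R=np.array([[np.cos(yaw),-np.sin(yaw)],[np.sin(yaw),np.cos(yaw)]]); c=np.array([.5,-.09])
print('tcp',R.T@(t[:2]-c)*1000,t*1000,o['ee_rot'],o['time'],o['width'],o['wrist_force'])
for q in ('spacer',): 
  for m in masks_of('wrist',q)[:2]:
    print(m['score'],m['extent'])
    x0,y0,x1,y1=m['extent']
    for p in [(x0,y0),(x1,y0),(x0,y1),(x1,y1)]: print(R.T@(onz(s,p,.07)[:2]-c)*1000)
# predicted corners of spacer top for z=.070
C=[[*(c+R@np.array([16.8+a,9.5+b])/1000),z] for z in(.07,.041) for a in(-6,6) for b in(-18,18)]
print(proj(s,C))
```

```text
tcp [-25.11   9.76] [477.23 -75.61 129.56] [ 3.14  0.   -0.19] 15.65 0.051869749596738755 [1.14 0.24 0.36]
[[280.52 164.89]
 [240.5  164.79]
 [280.8  151.5 ]
 [240.31 151.4 ]
 [278.32 160.53]
 [242.5  160.44]
 [278.54 148.52]
 [242.35 148.43]]
```

Run:
```python
from h import *
np.set_printoptions(precision=0,suppress=True,linewidth=250)
g=cv2.imread('pics/p.png',0).astype(float)
for c in (225,250,262,272): print(c,g[125:190,c-2:c+3].mean(1))
for r in (145,155,160): print(r,g[r-1:r+2,225:300].mean(0))
for cam in ('wrist','scene','side'):
    s=snap(cam)
    yaw=-.193; R=np.array([[np.cos(yaw),-np.sin(yaw)],[np.sin(yaw),np.cos(yaw)]]); c=np.array([.5,-.09])
    print(cam,[(r['score'],r['pixel'],onz(s,r['pixel'],.01)*1000,R.T@(onz(s,r['pixel'],.01)[:2]-c)*1000) for r in place_of(cam,'spacer')[:3]])
```

```text
225 [247. 247. 247. 247. 243. 197. 144.  94. 111. 122. 122. 120. 119. 119. 118. 119. 118. 119. 120. 120. 122. 137. 141. 141. 141. 140. 140. 140. 139. 138. 138. 138. 138. 136. 124.  91.  71.  67.  54.  53.  52.  48.  48.  48.  47.  46.  45.  45.  45.
  45.  44.  43.  42.  42.  41.  41.  42.  43.  42.  40.  40.  40.  39.  40.  40.]
250 [214. 221. 230. 241. 244. 214. 162. 103. 115. 129. 129. 122. 115. 114. 114. 113. 113. 113. 114. 113. 108.  96.  95.  93.  92.  95. 119. 205. 247. 249. 244. 213. 195. 145. 134. 133. 133. 132. 131. 117.  76.  46.  41.  40.  38.  38.  38.  37.  36.
  36.  35.  35.  35.  34.  33.  32.  32.  32.  31.  31.  31.  31.  30.  30.  29.]
262 [216. 215. 224. 224. 213. 205. 204. 160. 115. 124. 125. 121. 112. 110. 110. 111. 111. 111. 111. 111. 107.  97.  92.  91.  89.  84. 111. 181. 211. 211. 200. 149. 137. 137. 136. 135. 133. 132. 131. 111.  65.  42.  38.  37.  37.  34.  35.  34.  35.
  34.  31.  32.  31.  31.  30.  29.  29.  28.  28.  28.  28.  28.  27.  26.  27.]
272 [236. 234. 234. 234. 224. 223. 223. 207. 119. 120. 124. 123. 119. 116. 112. 111. 110. 108. 108. 108.
[... 1258 characters left out ...]
150. 150. 112. 100. 100. 103. 102. 103. 102. 103. 106. 104. 102. 102. 105. 107. 106. 105. 107. 105. 105. 107. 105.]
wrist [(0.75, [260.3, 151.9], array([518., -84.,  10.]), array([16., 10.])), (0.44, [268.8, 159.9], array([507., -91.,  10.]), array([7., 0.]))]
scene [(0.76, [266.3, 233.4], array([521., -71.,  10.]), array([17., 22.])), (0.54, [155.5, 153.5], array([437., 416.,  10.]), array([-159.,  485.])), (0.45, [255.6, 238.9], array([488., -72.,  10.]), array([-15.,  15.]))]
side [(0.8, [236.2, 305.4], array([433., 409.,  10.]), array([-161.,  477.])), (0.72, [272.9, 186.4], array([506., -85.,  10.]), array([5., 6.])), (0.38, [266.8, 187.0], array([525., -74.,  10.]), array([22., 21.]))]
```

The spacer is seated: its top face appears at rows 151–165, cols 240–280, which matches the projection for a top at z = 0.070. Next I'll close the fingers and go over the phone's centre.

>>> apply_moves(commands=[[0,0,0,-0.0045,-0.01,-0.01,0],[0,0,0,-0.0045,-0.01,-0.03,0],[0,0,0,-0.0045,-0.01,-0.05,0],[0,0,0,-0.0045,-0.01,-0.068,0],[0,0,0,-0.0045,-0.01,-0.078,0]])

```text
time: 16.5
tool_pos: [0.4706, -0.0857, 0.0494]
ee_rot: [3.142, 0.004, -0.192]
wrist_force: [0.7, -0.2, -0.8]
width: 0.0151
finger_force: 0.0
```

>>> apply_moves(commands=[[0,0,0,0,0,0,0],[0,0,0,0,0,0,0],[0,0,0,0,0,0,0],[0,0,0,0,0,0,0],[0,0,0,0,0,-0.003,0]])

```text
time: 17.0
tool_pos: [0.4733, -0.0857, 0.05]
ee_rot: [3.141, -0.003, -0.191]
wrist_force: [0.7, 0.6, -0.0]
width: 0.0007
finger_force: 0.0
```

>>> apply_moves(commands=[[0,0,0,0,0,-0.002,0],[0,0,0,0,0,-0.004,0],[0,0,0,0,0,-0.006,0],[0,0,0,0,0,-0.007,0],[0,0,0,0,0,-0.008,0]])

```text
time: 17.5
tool_pos: [0.4722, -0.0854, 0.0412]
ee_rot: [3.142, 0.001, -0.191]
wrist_force: [-1.8, 0.2, 5.1]
width: -0.0002
finger_force: 2.3
```

>>> apply_moves(commands=[[0,0,0,0,0,-0.001,0],[0,0,0,0,0,-0.002,0],[0,0,0,0,0,-0.003,0],[0,0,0,0,0,-0.004,0],[0,0,0,0,0,-0.004,0]])

```text
time: 18.0
tool_pos: [0.4722, -0.0854, 0.0378]
ee_rot: [3.142, 0.0, -0.191]
wrist_force: [-3.7, 1.1, 8.8]
width: 0.0006
finger_force: 3.9
```

>>> apply_moves(commands=[[0,0,0,0,0,-0.001,0],[0,0,0,0,0,-0.002,0],[0,0,0,0,0,-0.003,0],[0,0,0,0,0,-0.004,0],[0,0,0,0,0,-0.004,0]])

```text
time: 18.5
tool_pos: [0.4723, -0.0855, 0.0356]
ee_rot: [3.141, 0.0, -0.191]
wrist_force: [-6.9, 1.5, 16.1]
width: 0.0007
finger_force: 7.9
```

>>> apply_moves(commands=[[0,0,0,0,0,-0.0005,0],[0,0,0,0,0,-0.001,0],[0,0,0,0,0,-0.001,0],[0,0,0,0,0,-0.001,0],[0,0,0,0,0,-0.001,0]])

```text
time: 19.0
tool_pos: [0.4723, -0.0855, 0.0355]
ee_rot: [3.141, -0.0, -0.191]
wrist_force: [-9.2, 2.4, 19.5]
width: 0.0006
finger_force: 10.1
```

>>> apply_moves(commands=[[0,0,0,0,0,0.0005,0],[0,0,0,0,0,0.001,0],[0,0,0,0,0,0.001,0],[0,0,0,0,0,0.001,0],[0,0,0,0,0,0.001,0]])

```text
time: 19.5
tool_pos: [0.4723, -0.0854, 0.0356]
ee_rot: [3.141, -0.0, -0.191]
wrist_force: [-7.6, 2.0, 16.2]
width: 0.0004
finger_force: 7.9
```

Run:
```python
from h import *
np.set_printoptions(precision=2,suppress=True,linewidth=200)
s=snap('wrist','q.png'); o=get_obs(); print(o['time'],o['tool_pos']*1000,o['wrist_force'],o['width'])
yaw=-.193; R=np.array([[np.cos(yaw),-np.sin(yaw)],[np.sin(yaw),np.cos(yaw)]]); c=np.array([.5,-.09])
J=lambda p,z:R.T@(onz(s,p,z)[:2]-c)*1000
for q,z in [('spacer',.01),('dial_grip',.052),('stop_top',.035)]: print(q,[(r['score'],J(r['pixel'],z)) for r in place_of('wrist',q)[:2]])
ok=o['tool_pos'][2]<.0362 and 13<o['wrist_force'][2]<25
print(ok)
if ok: print(close_job())
```

```text
19.55 [472.24 -85.43  35.57] [-6.56  2.18 15.26] 8.582695914146422e-05
spacer [(0.95, array([17.57,  8.41]))]
dial_grip [(0.56, array([75.73, -2.69]))]
stop_top [(0.8, array([ 21.08, -41.12]))]
True
the job is handed in; nothing more can be done
None
```

I set the dial on its long mark, stood the spacer fully down in the gap beside the stop and let it go, then handed the job in at 19.6 s with the phone still pressed flush at about 15 N.

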